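# Clamp the wooden block in the drilling fixture

## Task

Clamp the wooden block that lies in the drilling fixture: with the outside of a finger, push the swing clamp's strap round over the block until it is against its stop, and only then push the cam lever fully down, so that the foot under the strap presses on the block. Only push: do not lift the block or shove it out of its nest, leave everything else on the bench where it is, and move clear at the end.

Things in the scene. Friction and masses are not known exactly. Their poses are not given: they have to be found in the camera images.
- fixture: fixed aluminium plate 150x200x15 mm (x, y, z) on the bench; origin under its centre, z up. The block's nest (fences and dowels, tops at most 28 mm above the bench) is centred 50 mm along -y; the clamp's round post (radius 24 mm at its foot, 16 mm above) stands 50 mm along +y. A stop arm 71 mm high stands on the far side of the closed strap, at x +14 to +42 mm, y +10 to +26 mm
- strap_pivot (a point): point on the post's upright axis, at the height of the strap's top (69 mm above the bench); the strap turns about this axis. Above it two cheeks 28 mm wide over all carry the cam lever, up to 94 mm above the bench. Axes as strap_nose
- strap_nose (a point): point on the strap's top centre line, 105 mm from strap_pivot. The strap is a level steel bar 28 mm wide, 14 mm thick, underside 55 mm and top 69 mm above the bench, rounded end 134 mm from the pivot. Axes turn with the strap: -y points from pivot to nose, z up. A rubber foot hangs under it 100 mm from the pivot, its underside 43 mm above the bench while the lever is up
- strap (a joint): strap angle (rad): 0 = against its stop, pointing along the fixture's -y over the block; grows as the strap swings clockwise seen from above, towards the fixture's -x (the robot's side), at most 2.0. So it is closed by turning it anticlockwise from above. Starts at 1.1 to 1.7. Friction (about 1.2 N of push at the nose) keeps it where it is left
- lever_axis (a point): centre of the cam lever's hinge: on the post's axis, 83 mm above the bench; the hinge lies level across the strap (along the strap's x). Axes as strap_nose
- lever_pad (a point): point on the upper face of the lever's black end paddle, 86 mm along the lever and 6 mm above its centre line. The bar is 16 mm wide, 10 mm thick; the paddle 26 mm wide, 36 mm long, 12 mm thick, ending 106 mm from the hinge. The lever points away from the nose (strap's +y), raised; push this upper face, which looks up and towards the nose, outward and down in an arc about lever_axis
- cam_lever (a joint): angle of the cam lever (rad): 0 = fully raised, 65 degrees above level; 1.134 = fully down, level, where it meets its stop, the paddle's upper face 89 mm above the bench. Starts between 0 and 0.2. It has friction (about 2 N of push at the paddle) and stays where it is left
- pressure_foot: round rubber foot 20 mm in diameter under the strap, driven down by the cam lever onto the block (about 4 N when the lever is fully down over the block); origin on its axis at the strap's underside while the lever is up
- block: loose wooden block 45x75x22 mm lying flat in the fixture's nest with its 75 mm side along the fixture's x, its top 37 mm above the bench; origin under its centre
- end_cap_loose: bystander: square black plastic end cap 30x30x19 mm standing on the far left corner of the fixture plate; origin under its centre
- tape_measure: bystander: tape measure 32x77x68 mm behind the fixture; origin under its centre
- washer_jar: bystander: lidded jar 60 mm in diameter, 78 mm high, behind the fixture; origin under its centre
- packing_block: bystander: loose wooden packing block 40x60x20 mm behind the fixture (not the one in the fixture); origin under its centre
- bracket_loose: bystander: steel angle bracket 30x40x40 mm beside the fixture, next to the plate edge nearest the block; origin under its centre
Not all that is in view belongs to the job. What is shaped like the block but yellow is not meant.

How it is judged:
By the outcome, as a careful person would: the job done as asked, in the order asked, and still so for the second after the job is handed in, with the robot touching nothing.
It also fails if it takes over 51 s, if anything falls off the work surface, if the arm or the gripper's body presses on something with over 40 N, if the wrist force passes 120 N, or if a joint passes its speed limit or range.

## Robot

A 7-joint arm with a two-finger parallel gripper is mounted at the origin on a cart in front of the work surface, level with it; the furniture and walls round the work are solid. World frame = base frame: x ahead of the robot, y to its left, z up, the work surface at z = 0. Lengths are in m, angles in rad, forces in N, time in s.
With the tool pointing down it reaches from about 0.4 to 0.875 m from the base axis. Payload 19.3 kg.
Tool frame: the origin (TCP) lies at the very end of the fingers, on their centre line; the grasp point (between the pads) lies bot.tcp_to_grasp behind it (bot.tcp_to_grasp is the distance from the TCP to the grasp point, in m); z points along the fingers, y is the direction in which the jaws open and shut (so a half turn about z gives the same grasp; the last joint's range is limited). The gripper opens to 85 mm and grips with 20 to 120 N. Pads are 22 mm wide; open, the fingers measure 114 mm over their backs; the gripper's body (76 mm by 85 mm) begins 54 mm behind the grasp point. The pads swing forward as they close: fully open they stand 13 mm farther back than shut.
Start: joints at [-0.07, 0.521, -0.036, 1.599, 0.021, 1.021, -0.113], TCP at [0.625, -0, 0.231] pointing down, gripper open.
Joint ranges: [-2.91, 2.91], [-0.3, 2.13], [-1.5, 1.42], [0.17, 2.43], [-1.26, 4.41], [0.16, 1.93], [-2.52, 2.52]. Speed limits (rad/s): [1.89, 1.89, 2.39, 2.39, 3.01, 3.01, 3.01].

## Interface

Orientations are given as [roll, pitch, yaw] about the fixed x, y, z axes, in that order (R = Rz(yaw) Ry(pitch) Rx(roll)).
In Python, from workcell import bot gives the robot as it stands.
- The arm moves only by the tool servo_tool, never from a script. Its argument "targets" is a list of rows, each a list of 2 entries, a list of its own where there are three numbers: the shift along the tool's x, y, z in units of 0.05 m (1.0 is 0.05 m), then the turn about the tool's z in units of 5 degrees (1.0 is 5 degrees). A call has 1 to 12 rows; each row shifts and turns the commanded pose from where the row before left it, along the tool's axes as they then stand; what a row does not reach is not made up. A row lasts 1/8 s, in which the tool goes at most 62.5 mm and 10.7 degrees, less where a joint would pass 70% of its speed; a pose out of reach is approached as far as the arm can. A call with a number of a shift or a turn outside -1 to 1 is refused whole. A call with a gripper value outside its range is refused whole. "gripper" is the opening, from -1 (shut) to 1 (fully open), so that 0 is half open, set as the call begins (left out, the last holds). The fingers move at their own pace and stop on an object; "newtons" is the grip in N (left out, the last holds). Time passes only in rows, so rows that do not move let the fingers close. It gives the time, the measured TCP pose, the force and the opening at its end, in the units of the state.
- bot.observe(): the state, without advancing time (a new reading comes with each control period).
- bot.grab_frame(name): name is "scene" or "side" or "wrist"; returns the picture (384x512x3 uint8, blue, green, red); there is no depth.
- bot.get_calibration(name): a dict with "fx", "fy", "cx", "cy" (pixels), "pose" (4x4, takes a point from camera to world coordinates). Camera axes: x right, y up, looking along -z (the intrinsics and any distortion apply to the point x, -y, -z); pixel columns grow to the right and rows downward; lengths in m; the calibration is good to about 2 mm. A picture is of the moment at which its call begins: read the wrist's pose just before it. get_calibration takes no time and is no camera call; for the wrist camera it gives the pose at the moment of the call.
- bot.job_done(): hands the job in, once; it reports no verdict.
The state is a dict: "clock": time; "qpos": joint angles; "qd": joint speeds; "joint_efforts": joint torques, N m; "position": TCP position; "tool_rot": TCP orientation; "force": force on the tool from outside, world axes, zero at the start; "moment": the same for the moment, N m; "grip_width": finger opening in m.
Only numpy, scipy, OpenCV 4.12 (cv2) and the standard library are available. Lean on these libraries where they do the work, as an engineer would, in place of code of your own. Each camera call takes 0.05 s, during which the arm holds its last target.

## Working session

There is one attempt and no reset: what is moved stays moved. The work goes in short steps, Python scripts to look and compute and a tool call to move; the robot and the scene stay as the last step left them, time stands still between calls to the robot, and variables do not carry over. Pictures are saved under pics/ and viewed, and the job is handed in when it is done.

Besides the shell and the picture viewer there is one more tool, called after ">>>" by a JSON object that holds its "name" and its "arguments". servo_tool: Moves the arm, as the interface text tells. Its arguments: {"type":"object","properties":{"targets":{"type":"array","items":{"type":"array"}},"gripper":{"type":"number"},"newtons":{"type":"number"}},"required":["targets"]}

```bash
mkdir -p pics; ls; python3 - <<'E'
from workcell import bot
import cv2
s=bot.observe(); print(s); print(bot.tcp_to_grasp)
for n in ("scene","side","wrist"):
    c=bot.get_calibration(n); print(n,c)
    cv2.imwrite(f"pics/{n}0.png",bot.grab_frame(n))
E
```

```text
pics
{'clock': 0.0, 'qpos': array([-0.0702021 ,  0.52203302, -0.03632248,  1.59993991,  0.02120442,
        1.02111062, -0.11277329]), 'qd': array([ 8.40124910e-04,  1.51687252e-03,  2.25159222e-04, -2.76023152e-05,
        1.40511318e-03,  7.05658951e-04,  8.05759902e-04]), 'joint_efforts': array([-4.24098413e-03, -9.27110124e+01,  1.97758444e+00, -3.69928443e+01,
        1.76317629e-02,  8.19846697e-03, -6.58496788e-05]), 'position': array([ 6.24691480e-01, -3.73238452e-05,  2.30738330e-01]), 'tool_rot': array([-3.14049004e+00,  8.37883837e-05,  1.57081202e+00]), 'force': array([-0.05955578, -0.02006482,  0.39847086]), 'moment': array([ 0.01574833,  0.00798065, -0.02185476]), 'grip_width': 0.08505617026934173}
0.0187
scene {'fx': 456.13113537586673, 'fy': 456.13113537586673, 'cx': 252.15357116950977, 'cy': 193.76829174858727, 'pose': array([[ 0.62747732,  0.50138326, -0.59572397,  0.01502376],
       [-0.77855721,  0.41481182, -0.47093504, -0.83252428],
       [ 0.0109944 ,  0.75930625,  0.65064056,  0.80738351],
       [ 0.        ,  0.        ,  0.        ,  1.        ]])}
side {
[... 209 characters left out ...]
963786e-01, -3.83528385e-01,  7.05502051e-01,
         2.92550029e-01],
       [ 9.77082852e-04,  8.78223510e-01,  4.78249425e-01,
         5.62094193e-01],
       [ 0.00000000e+00,  0.00000000e+00,  0.00000000e+00,
         1.00000000e+00]])}
wrist {'fx': 298.5774736431726, 'fy': 298.5774736431726, 'cx': 257.2024344212647, 'cy': 196.8659649484771, 'pose': array([[ 9.99999123e-01, -2.69985177e-04,  1.29674234e-03,
         6.24793894e-01],
       [-7.56317988e-05,  9.65769902e-01,  2.59400252e-01,
         6.59588588e-02],
       [-1.32238895e-03, -2.59400123e-01,  9.65769034e-01,
         3.72515408e-01],
       [ 0.00000000e+00,  0.00000000e+00,  0.00000000e+00,
         1.00000000e+00]])}
```

View pics/scene0.png

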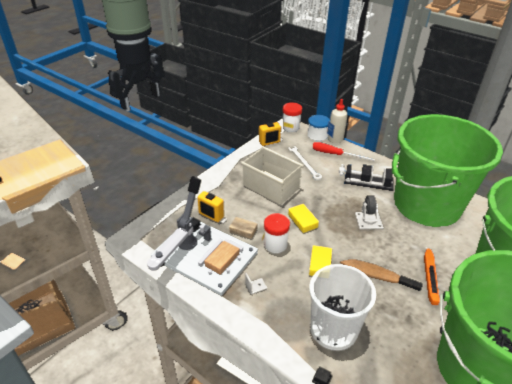

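View pics/side0.png

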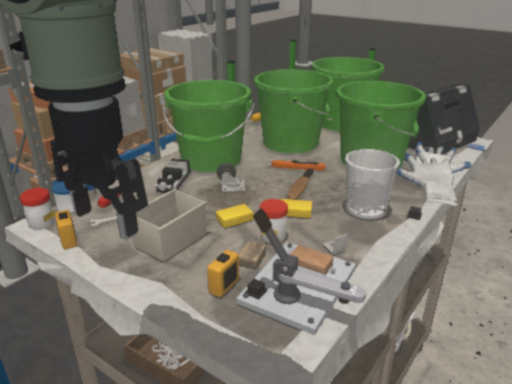

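View pics/wrist0.png

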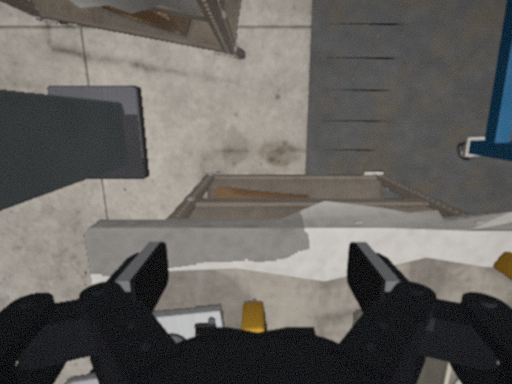

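```bash
python3 - <<'E'
import cv2
a=cv2.imread("pics/scene0.png")[165:305,105:305]; cv2.imwrite("pics/sc_crop.png",cv2.resize(a,None,fx=4,fy=4,interpolation=cv2.INTER_CUBIC))
a=cv2.imread("pics/side0.png")[195:335,195:395]; cv2.imwrite("pics/si_crop.png",cv2.resize(a,None,fx=4,fy=4,interpolation=cv2.INTER_CUBIC))
E
```

```text
(no output)
```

View pics/sc_crop.png

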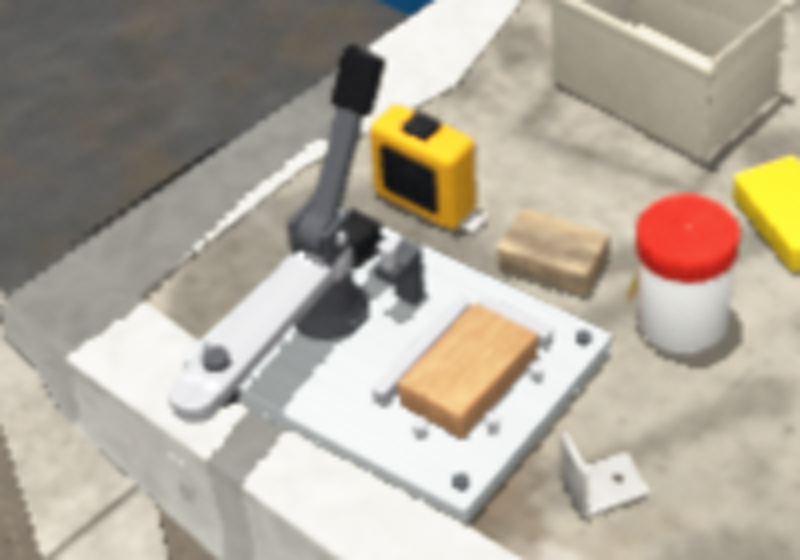

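View pics/si_crop.png

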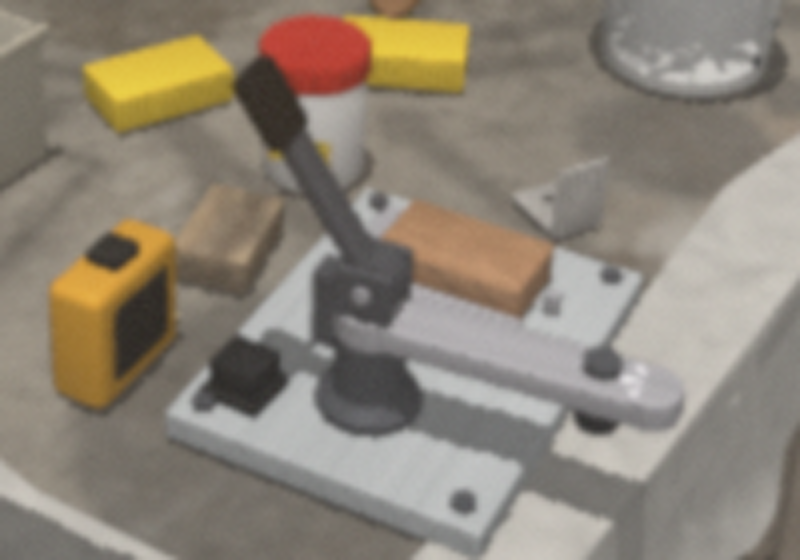

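```bash
cat > h.py <<'E'
import numpy as np, cv2
from scipy.optimize import least_squares
from workcell import bot
def proj(c,P):
    T=np.linalg.inv(c["pose"]); q=(T[:3,:3]@np.atleast_2d(P).T).T+T[:3,3]
    return np.c_[c["fx"]*q[:,0]/-q[:,2]+c["cx"], c["fy"]*-q[:,1]/-q[:,2]+c["cy"]]
def rz(a): return np.array([[np.cos(a),-np.sin(a),0],[np.sin(a),np.cos(a),0],[0,0,1]])
def fx2w(p,P): return (rz(p[2])@np.atleast_2d(P).T).T+[p[0],p[1],0]
def strap_pts(p,L):  # L in strap frame (origin pivot axis, z bench) ; strap angle p[3], clockwise
    q=(rz(-p[3])@np.atleast_2d(L).T).T+[0,0.05,0]
    return fx2w(p,q)
def lev(p,s,n,x=0):  # s along lever, n normal(upper) ; angle 65deg-p[4] above level, points strap +y
    a=np.deg2rad(65)-p[4]
    return [x, s*np.cos(a)-n*np.sin(a), .083+s*np.sin(a)+n*np.cos(a)]
E
cat > fit.py <<'E'
from h import *
S=bot.get_calibration("scene"); D=bot.get_calibration("side")
fs=[((.075,-.1,.015),(610,338)),((-.075,-.1,.015),(468,508)),((.0375,-.0275,.037),(478,304)),((.0375,-.0725,.037),(542,345)),((-.0375,-.0725,.037),(463,418)),((-.0375,-.0275,.037),(400,382))]
fd=[((.075,.1,.015),(168,414)),((-.075,.1,.015),(477,541)),((-.075,-.1,.015),(641,275)),((.075,-.1,.015),(366,190)),((-.0375,-.0725,.037),(553,242)),((-.0375,-.0275,.037),(521,288))]
px=lambda u,o: np.array(u)/4+o
def res(p):
    r=[]
    for P,u in fs: r.append(proj(S,fx2w(p,P))[0]-px(u,(105-.4,165-.4)))
    for P,u in fd: r.append(proj(D,fx2w(p,P))[0]-px(u,(195-.4,195-.4)))
    r.append(proj(S,strap_pts(p,[0,-.1,.073]))[0]-px((216,352),(105-.4,165-.4)))
    r.append(proj(D,strap_pts(p,[0,-.1,.073]))[0]-px((601,356),(195-.4,195-.4)))
    r.append(proj(S,strap_pts(p,lev(p,.106,0)))[0]-px((363,54),(105-.4,165-.4)))
    r.append(proj(D,strap_pts(p,lev(p,.106,0)))[0]-px((258,75),(195-.4,195-.4)))
    return np.array(r).ravel()
s=least_squares(res,[.5,-.1,0,1.4,.1],loss="soft_l1")
p=s.x; print(p, np.rad2deg(p[2:])); print(res(p).reshape(-1,2).round(1))
np.save("p.npy",p)
print("pivot",strap_pts(p,[0,0,.069]),"nose",strap_pts(p,[0,-.105,.069]),"end",strap_pts(p,[0,-.134,.069]),"pad",strap_pts(p,lev(p,.086,.006)),"padtip",strap_pts(p,lev(p,.106,0)))
p0=p.copy();p0[3]=0
print("closed nose",strap_pts(p0,[0,-.105,.069]),"pad",strap_pts(p0,lev(p0,.086,.006)))
p0[4]=1.134; print("down pad", strap_pts(p0,lev(p0,.086,.006)))
E
python3 fit.py
```

```text
[ 0.50962436 -0.30292519  0.11804904  1.49038632  0.10961233] [ 6.76371188 85.39284613  6.28032369]
[[ 1.  -0.6]
 [-0.4  0.9]
 [-0.9 -0.9]
 [-0.7 -3.5]
 [ 0.1 -0.2]
 [-0.8  0.3]
 [-1.1 -0.8]
 [ 0.9 -1.4]
 [ 0.7 -0.3]
 [-0.1 -0.9]
 [ 0.2  0.3]
 [-0.7  1.4]
 [ 0.6  1.9]
 [ 0.5  1.3]
 [ 0.2 -0.4]
 [-0.2 -2.6]]
pivot [[ 0.50373561 -0.25327318  0.069     ]] nose [[ 0.4007966  -0.27397486  0.069     ]] end [[ 0.37236582 -0.27969246  0.069     ]] pad [[ 0.54248537 -0.24548036  0.15961415]] padtip [[ 0.55769322 -0.24242196  0.17359154]]
closed nose [[ 0.51610199 -0.35754241  0.069     ]] pad [[ 0.49908048 -0.21402268  0.15961415]]
down pad [[ 0.49360728 -0.16787449  0.0890399 ]]
```

>>> {"name": "servo_tool", "arguments": {"targets": [[[-0.3,-0.3,0],0],[[-0.6,-0.6,0],0],[[-0.6,-0.6,0],0],[[-0.6,-0.6,0],0],[[-0.6,-0.6,0],0],[[-0.6,-0.6,0],0],[[-0.6,-0.6,0],0],[[-0.5,-0.6,0],0],[[-0.2,-0.25,0],0],[[0,0,0],0]], "gripper": -1}}

```text
clock: 1.4
position: [0.3872, -0.2304, 0.2314]
tool_rot: [3.141, 0.0, 1.569]
force: [0.7, 0.6, 0.2]
grip_width: -0.0
```

>>> {"name": "servo_tool", "arguments": {"targets": [[[0,0,0],0.5],[[0,0,0],1],[[0,0,0],1],[[0,0,0],1],[[0,0,0],1],[[0,0,0],1],[[0,0,0],1],[[0,0,0],1],[[0,0,0],1],[[0,0,0],1],[[0,0,0],1],[[0,0,0],1]]}}

```text
clock: 2.9
position: [0.3886, -0.229, 0.2312]
tool_rot: [-3.142, -0.0, 0.566]
force: [-0.5, -0.5, 0.3]
grip_width: -0.0
```

>>> {"name": "servo_tool", "arguments": {"targets": [[[0,0,0],1],[[0,0,0],1],[[0,0,0],1],[[0,0,0],1],[[0,0,0],0.2],[[0,0,0],0]]}}

```text
clock: 3.65
position: [0.388, -0.2295, 0.2312]
tool_rot: [-3.142, 0.0, 0.203]
force: [0.2, -1.1, -0.0]
grip_width: 0.0002
```

```bash
cat > ov.py <<'E'
from h import *
import sys
tag=sys.argv[1]; p=np.load("p.npy")
if len(sys.argv)>2: p[3]=float(sys.argv[2])
if len(sys.argv)>3: p[4]=float(sys.argv[3])
for n,roi in (("wrist",(0,384,0,512)),("scene",(150,310,90,310)),("side",(180,340,180,400))):
    c=bot.get_calibration(n); im=bot.grab_frame(n)
    r0,r1,c0,c1=roi; k=1.5 if n=="wrist" else 3.5
    im=cv2.resize(im[r0:r1,c0:c1],None,fx=k,fy=k,interpolation=cv2.INTER_CUBIC)
    raw=im.copy()
    def line(P,col):
        u=((proj(c,P)-[c0,r0]+.5)*k).astype(int); cv2.polylines(im,[u.reshape(-1,1,2)],True,col,1)
    line(fx2w(p,[[.075,.1,.015],[-.075,.1,.015],[-.075,-.1,.015],[.075,-.1,.015]]),(255,0,0))
    line(fx2w(p,[[.0375,-.0275,.037],[-.0375,-.0275,.037],[-.0375,-.0725,.037],[.0375,-.0725,.037]]),(0,255,0))
    line(strap_pts(p,[[.014,0,.069],[.014,-.12,.069],[.008,-.131,.069],[0,-.134,.069],[-.008,-.131,.069],[-.014,-.12,.069],[-.014,0,.069]]),(0,0,255))
    line(strap_pts(p,[lev(p,.07,.006,.013),lev(p,.106,.006,.013),lev(p,.106,.006,-.013),lev(p,.07,.006,-.013)]),(255,0,255))
    if n=="wrist": cv2.imwrite(f"pics/{n}_{tag}.png",im)
    else: cv2.imwrite(f"pics/{n}_{tag}.png",im)
print(bot.observe()["position"])
E
python3 ov.py a
```

```text
[ 0.38763604 -0.22988919  0.23127586]
```

View pics/wrist_a.png

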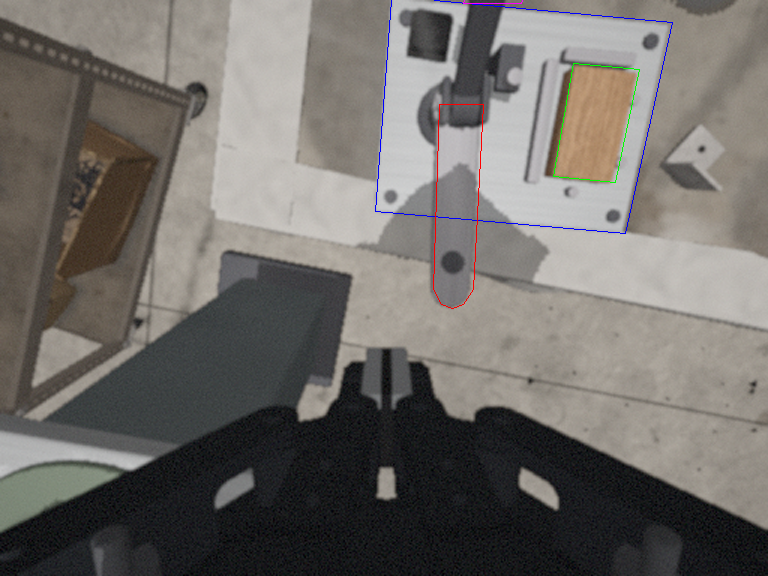

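View pics/scene_a.png

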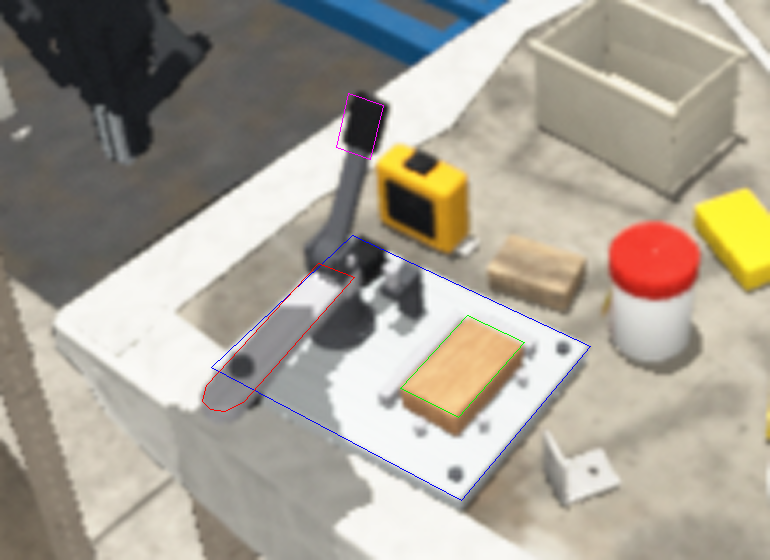

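View pics/side_a.png

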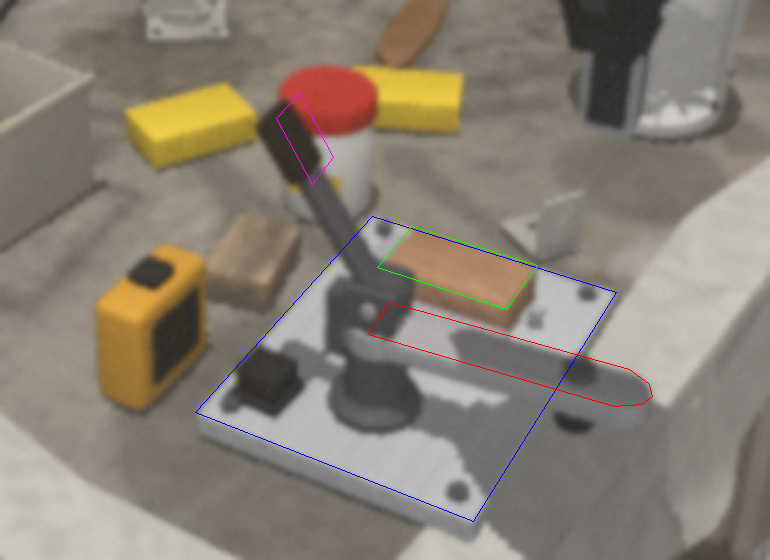

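```bash
cat > sf.py <<'E'
from h import *
import sys
p=np.load("p.npy")
if len(sys.argv)>1: p[3]=float(sys.argv[1])
s=bot.observe(); t=s["position"]
q=rz(-p[2])@(t-[p[0],p[1],0]); q=rz(p[3])@(q-[0,.05,0])
print("t",s["clock"],"tcp strap mm",(q*1e3).round(1),"tool y dir vs strap x deg",np.rad2deg(s["tool_rot"][2]-np.pi/2-p[2]+p[3]).round(2),"F",s["force"].round(1),"gw",s["grip_width"])
E
python3 sf.py
```

```text
t 3.8 tcp strap mm [ -45.8 -109.2  231.3] tool y dir vs strap x deg 0.2 F [ 0.6 -0.1  0.1] gw -9.729060019753093e-05
```

>>> {"name": "servo_tool", "arguments": {"targets": [[[0,0,0.3],0],[[0,0,0.5],0],[[0,0,0.6],0],[[0,0,0.6],0],[[0,0,0.6],0],[[0,0,0.6],0],[[0,0,0.3],0],[[0,0,0.1],0],[[0,0,0],0]]}}

```text
clock: 4.92
position: [0.3877, -0.2302, 0.0517]
tool_rot: [3.141, -0.0, 0.201]
force: [0.4, 0.7, -0.8]
grip_width: -0.0002
```

```bash
python3 sf.py; python3 ov.py b
```

```text
t 4.925 tcp strap mm [ -45.6 -109.2   51.7] tool y dir vs strap x deg 0.13 F [ 0.4  0.7 -0.8] gw -0.00019241209891007638
[ 0.3879075  -0.23017632  0.05203891]
```

View pics/wrist_b.png

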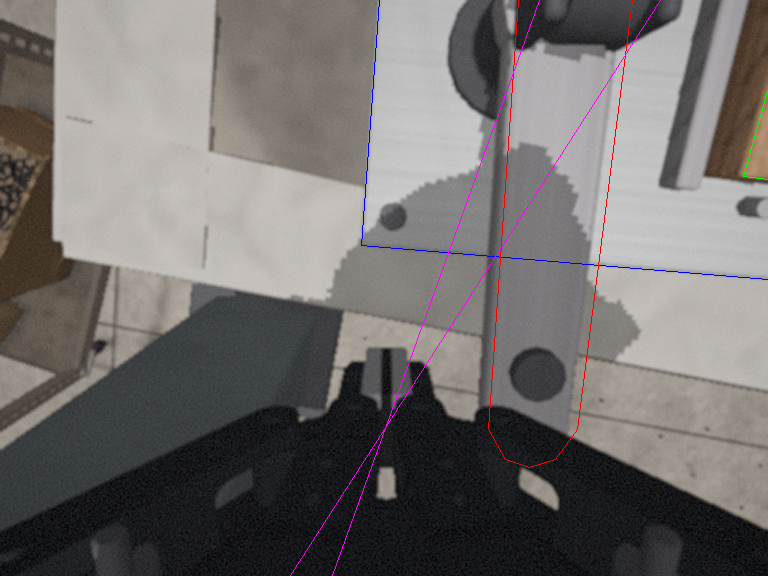

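View pics/side_b.png

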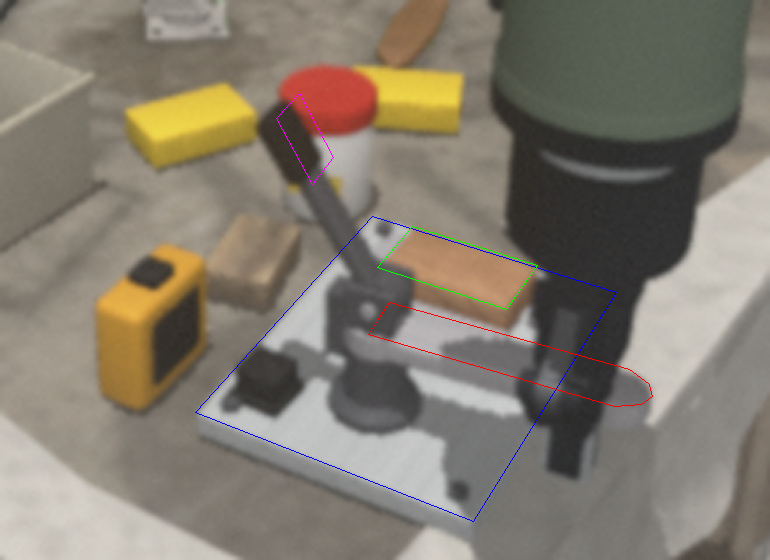

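>>> {"name": "servo_tool", "arguments": {"targets": [[[0,0.15,0],0],[[0,0.15,0],0],[[0,0.05,0],0],[[-0.03,0.15,0],-0.8],[[-0.03,0.15,0],-0.8],[[-0.03,0.15,0],-0.8],[[-0.03,0.15,0],-0.8],[[0,0,0],0]]}}

```text
clock: 6.08
position: [0.3941, -0.278, 0.0512]
tool_rot: [3.142, -0.0, 0.479]
force: [0.8, 0.3, -0.2]
grip_width: -0.0003
```

```bash
python3 sf.py; python3 ov.py c 1.21
```

```text
t 6.075 tcp strap mm [   2.6 -112.3   51.2] tool y dir vs strap x deg 16.05 F [ 0.8  0.3 -0.2] gw -0.00032091290400052306
[ 0.39421339 -0.2772334   0.05126121]
```

View pics/wrist_c.png

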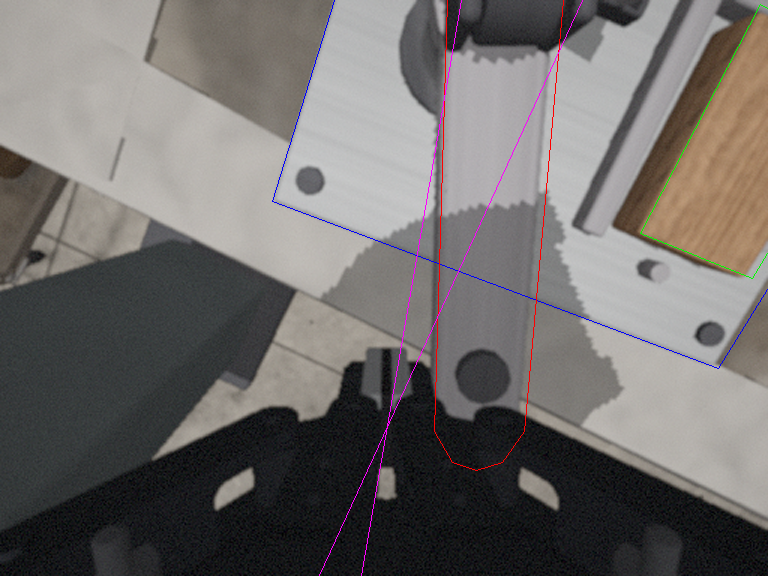

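>>> {"name": "servo_tool", "arguments": {"targets": [[[-0.03,0.15,0],-0.8],[[-0.03,0.15,0],-0.8],[[-0.03,0.15,0],-0.8],[[-0.03,0.15,0],-0.8],[[-0.03,0.15,0],-0.8],[[-0.03,0.15,0],-0.8],[[-0.03,0.15,0],-0.8],[[-0.03,0.15,0],-0.8],[[-0.03,0.15,0],-0.8],[[-0.03,0.15,0],-0.8],[[-0.03,0.15,0],-0.8],[[0,0,0],0]]}}

```text
clock: 7.72
position: [0.4429, -0.3436, 0.0512]
tool_rot: [3.142, -0.0, 1.247]
force: [-0.1, -0.0, 0.1]
grip_width: 0.0001
```

```bash
python3 sf.py 0.442; python3 ov.py d 0.442
```

```text
t 7.725 tcp strap mm [ -28.9 -105.    51.2] tool y dir vs strap x deg 0.0 F [-0.1 -0.   0.1] gw 0.00011272835396175244
[ 0.44251114 -0.34338344  0.05123946]
```

View pics/wrist_d.png

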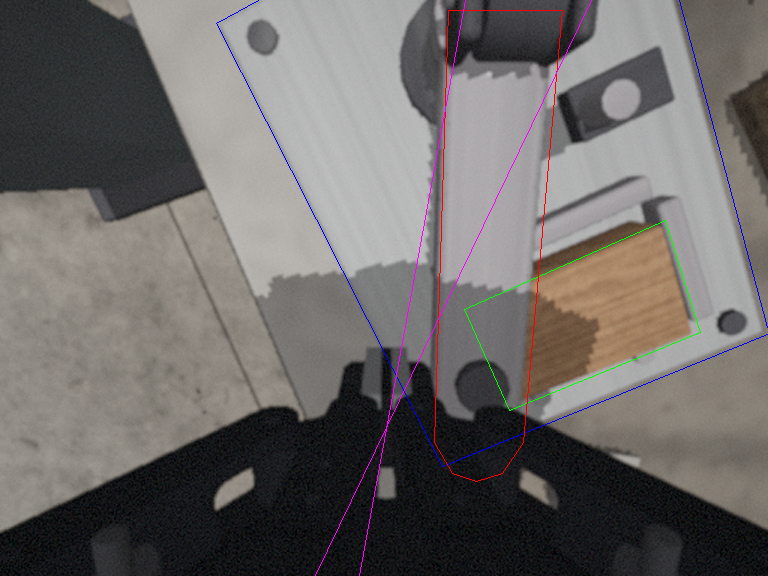

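View pics/side_d.png

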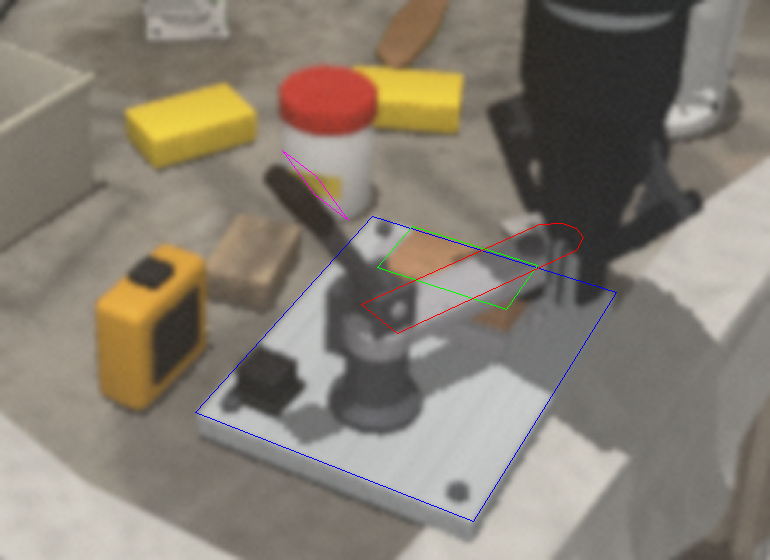

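>>> {"name": "servo_tool", "arguments": {"targets": [[[-0.04,0.15,0],-0.8],[[-0.04,0.15,0],-0.8],[[-0.04,0.15,0],-0.8],[[-0.04,0.15,0],-0.8],[[-0.04,0.15,0],-0.8],[[0,0,0],0]]}}

```text
clock: 8.62
position: [0.4777, -0.3601, 0.0512]
tool_rot: [3.141, -0.0, 1.596]
force: [0.9, -0.7, -0.5]
grip_width: -0.0
```

>>> {"name": "servo_tool", "arguments": {"targets": [[[-0.01,0.05,0],-0.25],[[-0.01,0.05,0],-0.25],[[0,0.05,0],-0.25],[[0,0,0],0]]}}

```text
clock: 9.12
position: [0.4854, -0.3609, 0.0513]
tool_rot: [3.141, -0.0, 1.663]
force: [0.0, 0.1, -0.6]
grip_width: -0.0002
```

```bash
python3 sf.py 0.03; python3 ov.py e 0.03
```

```text
t 9.125 tcp strap mm [ -27.7 -105.6   51.3] tool y dir vs strap x deg 0.23 F [ 0.   0.1 -0.6] gw -0.00020189560380470093
[ 0.48518631 -0.36090706  0.05131512]
```

View pics/wrist_e.png

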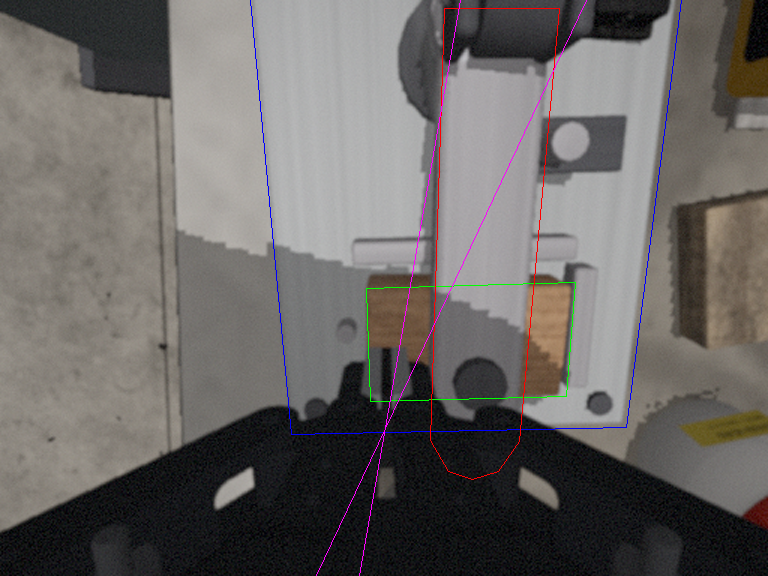

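>>> {"name": "servo_tool", "arguments": {"targets": [[[0,0.04,0],-0.2],[[0,0.04,0],0],[[0,0,0],0]]}}

```text
clock: 9.65
position: [0.4883, -0.3608, 0.0512]
tool_rot: [-3.14, -0.0, 1.679]
force: [-6.4, -0.7, 2.9]
grip_width: 0.0
```

>>> {"name": "servo_tool", "arguments": {"targets": [[[0,0.04,0],0],[[0,0,0],0]]}}

```text
clock: 9.9
position: [0.4885, -0.3608, 0.051]
tool_rot: [-3.137, -0.001, 1.679]
force: [-15.8, 0.6, 8.9]
grip_width: -0.0
```

>>> {"name": "servo_tool", "arguments": {"targets": [[[0,0.04,0],0],[[0,0,0],0]]}}

```text
clock: 10.15
position: [0.4888, -0.3608, 0.0509]
tool_rot: [-3.134, -0.002, 1.678]
force: [-25.9, -0.1, 17.3]
grip_width: -0.0001
```

>>> {"name": "servo_tool", "arguments": {"targets": [[[0,-0.1,0],0],[[0,-0.3,0],0],[[0,-0.4,0],0],[[0,-0.3,0],0],[[0,0,0],0]]}}

```text
clock: 10.78
position: [0.4374, -0.3666, 0.0514]
tool_rot: [-3.141, 0.0, 1.679]
force: [0.5, 0.4, -0.7]
grip_width: -0.0003
```

```bash
python3 sf.py 0.0; python3 ov.py f 0.0
```

```text
t 10.775 tcp strap mm [ -79.2 -104.7   51.4] tool y dir vs strap x deg -0.59 F [ 0.5  0.4 -0.7] gw -0.00030974246093146645
[ 0.43922348 -0.36597562  0.05140005]
```

View pics/wrist_f.png

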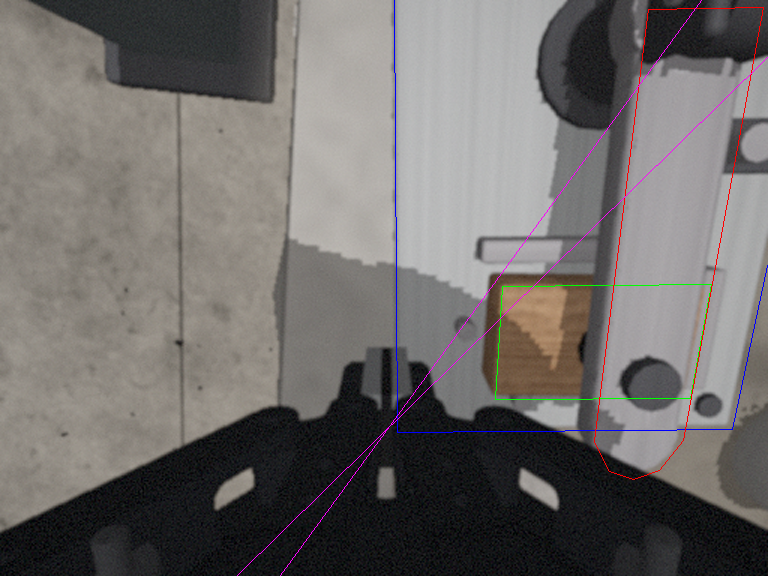

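View pics/scene_f.png

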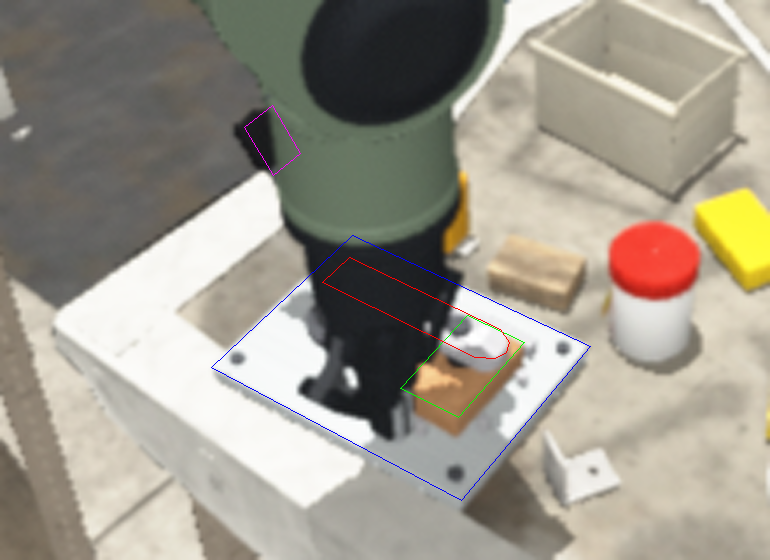

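View pics/side_f.png

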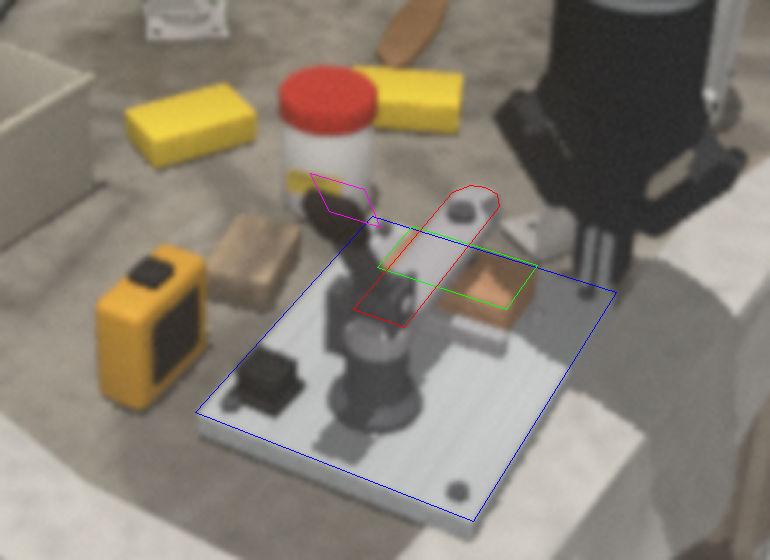

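>>> {"name": "servo_tool", "arguments": {"targets": [[[0,0,-0.3],0],[[0,0,-0.6],0],[[0,0,-0.7],0],[[0,0,-0.7],0],[[0,0,-0.5],0],[[0,0,-0.2],0],[[0,0,0],0]]}}

```text
clock: 11.8
position: [0.4387, -0.3661, 0.2017]
tool_rot: [3.141, 0.001, 1.68]
force: [0.6, -1.1, -0.5]
grip_width: 0.0004
```

>>> {"name": "servo_tool", "arguments": {"targets": [[[0.2,0.15,0],0],[[0.4,0.25,0],0],[[0.5,0.35,0],0.1],[[0.5,0.35,0],0],[[0.4,0.25,0],0],[[0.25,0.15,0],0],[[0.1,0.05,0],0],[[0,0,0],0]]}}

```text
clock: 12.8
position: [0.503, -0.2413, 0.2011]
tool_rot: [-3.141, -0.0, 1.671]
force: [0.9, -0.5, 0.1]
grip_width: 0.0001
```

```bash
python3 sf.py 0.0; python3 ov.py g 0.0
```

```text
t 12.8 tcp strap mm [  0.7  11.9 201.1] tool y dir vs strap x deg -1.02 F [ 0.9 -0.5  0.1] gw 5.618443265004825e-05
[ 0.50286603 -0.24196099  0.20123307]
```

View pics/wrist_g.png

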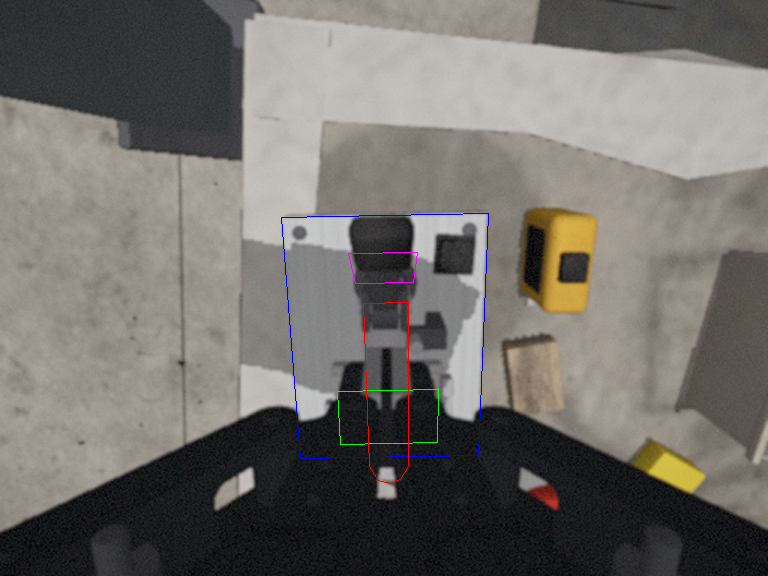

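View pics/side_g.png

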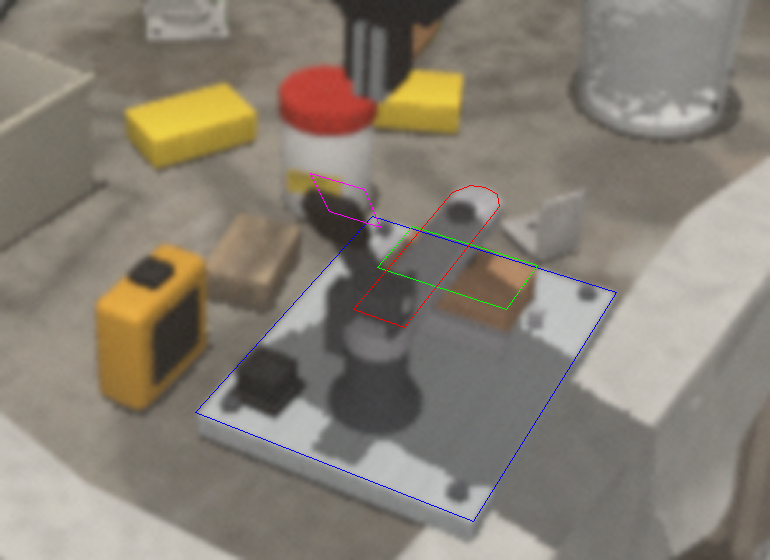

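View pics/scene_g.png

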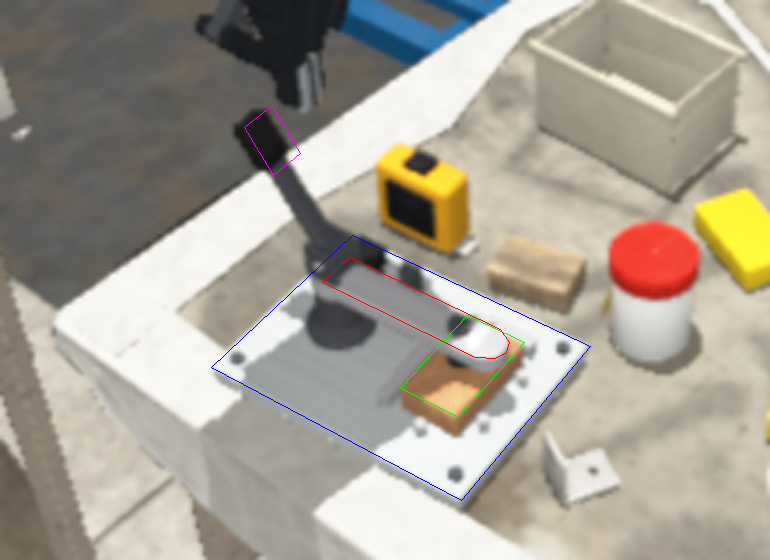

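>>> {"name": "servo_tool", "arguments": {"targets": [[[0,0,0.2],0],[[0,0,0.3],0],[[0,0,0.25],0],[[0,0,0.1],0],[[0.1,0,0],0],[[0.15,0,0],0],[[0.1,0,0],0],[[0,0,0],0]]}}

```text
clock: 13.95
position: [0.5017, -0.2233, 0.1591]
tool_rot: [3.141, 0.0, 1.672]
force: [-0.8, 0.7, -0.2]
grip_width: 0.0
```

```bash
python3 sf.py 0.0; python3 ov.py i 0.0
```

```text
t 13.95 tcp strap mm [  1.5  30.  159.1] tool y dir vs strap x deg -0.97 F [-0.8  0.7 -0.2] gw 2.2859028778869617e-05
[ 0.50152918 -0.22393643  0.1589034 ]
```

View pics/side_i.png

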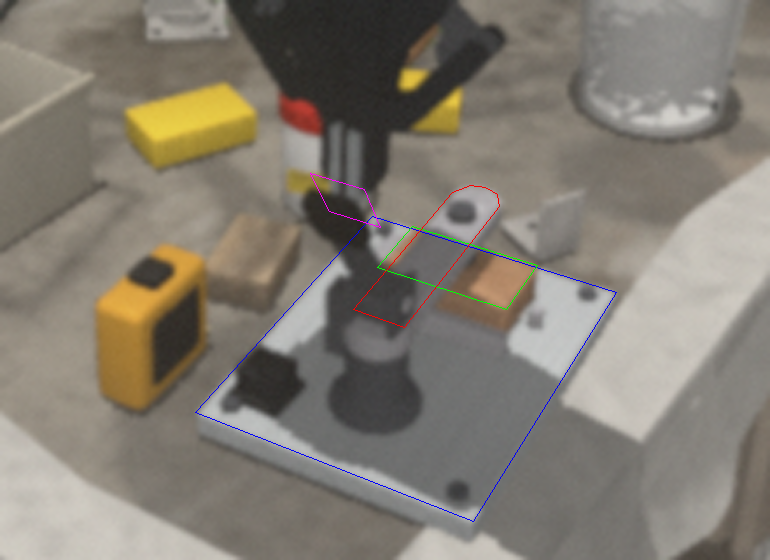

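View pics/wrist_i.png

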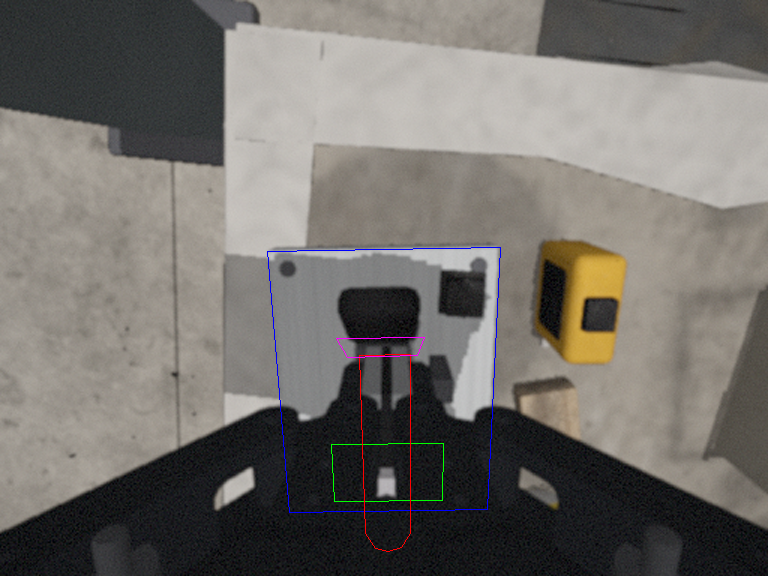

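>>> {"name": "servo_tool", "arguments": {"targets": [[[0.1,0,0.07],0],[[0.1,0,0.07],0],[[0.1,0,0.08],0],[[0.1,0,0.08],0],[[0.08,0,0.09],0],[[0.08,0,0.09],0],[[0,0,0],0]]}}

```text
clock: 14.98
position: [0.4986, -0.1955, 0.1344]
tool_rot: [-3.141, -0.0, 1.672]
force: [0.1, 0.7, 0.2]
grip_width: 0.0002
```

```bash
python3 sf.py 0.0; python3 ov.py j 0.0 0.576
```

```text
t 14.975 tcp strap mm [  1.7  58.  134.4] tool y dir vs strap x deg -0.98 F [0.1 0.7 0.2] gw 0.00024049628591194308
[ 0.49877143 -0.19594413  0.13486921]
```

View pics/side_j.png

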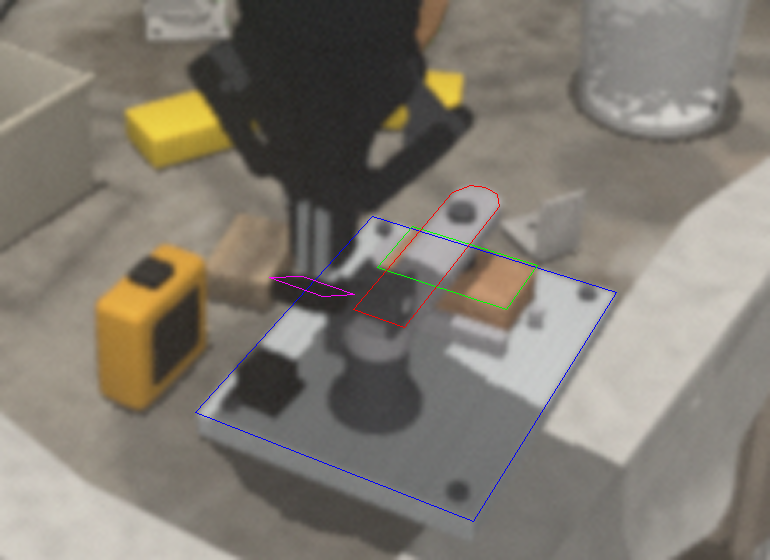

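View pics/scene_j.png

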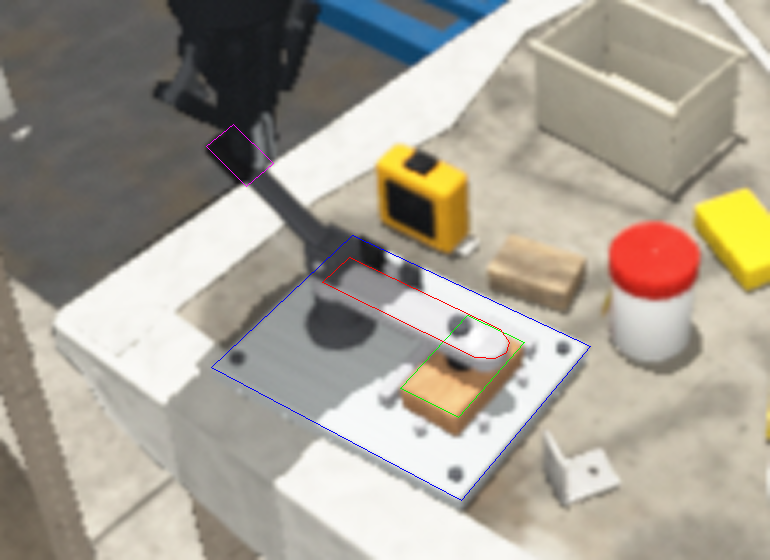

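>>> {"name": "servo_tool", "arguments": {"targets": [[[0.07,0,0.1],0],[[0.06,0,0.1],0],[[0.05,0,0.11],0],[[0.05,0,0.11],0],[[0.04,0,0.11],0],[[0.03,0,0.12],0],[[0.02,0,0.12],0],[[0,0,0],0]]}}

```text
clock: 16.12
position: [0.4968, -0.1799, 0.0958]
tool_rot: [-3.141, -0.0, 1.671]
force: [-0.4, 0.4, 1.1]
grip_width: 0.0002
```

>>> {"name": "servo_tool", "arguments": {"targets": [[[0.02,0,0.08],0],[[0,0,0.04],0],[[0,0,0],0]]}}

```text
clock: 16.5
position: [0.4969, -0.179, 0.0902]
tool_rot: [-3.141, -0.0, 1.671]
force: [0.3, -0.2, -0.6]
grip_width: -0.0004
```

```bash
python3 sf.py 0.0
```

```text
t 16.5 tcp strap mm [ 2.  74.6 90.2] tool y dir vs strap x deg -1.02 F [ 0.3 -0.2 -0.6] gw -0.0004193493110504235
```

>>> {"name": "servo_tool", "arguments": {"targets": [[[0,0,0.04],0],[[0,0,0],0]]}}

```text
clock: 16.75
position: [0.4972, -0.1789, 0.0888]
tool_rot: [3.141, 0.0, 1.671]
force: [-1.6, 2.1, 11.8]
grip_width: -0.0001
```

>>> {"name": "servo_tool", "arguments": {"targets": [[[0,0,0.04],0],[[0,0,0],0]]}}

```text
clock: 17.0
position: [0.4987, -0.1789, 0.0882]
tool_rot: [3.138, 0.001, 1.671]
force: [-3.9, 4.4, 35.5]
grip_width: 0.0002
```

>>> {"name": "servo_tool", "arguments": {"targets": [[[0,0,0.02],0],[[0,0,0],0]]}}

```text
clock: 17.25
position: [0.4994, -0.1788, 0.0879]
tool_rot: [3.137, 0.002, 1.671]
force: [-4.6, 4.7, 47.5]
grip_width: -0.0001
```

```bash
python3 sf.py 0.0; python3 ov.py k 0.0 1.134
```

```text
t 17.25 tcp strap mm [ 4.4 74.4 87.9] tool y dir vs strap x deg -1.0 F [-4.6  4.7 47.5] gw -0.00013927666488831023
[ 0.49933775 -0.17879883  0.08791522]
```

View pics/side_k.png

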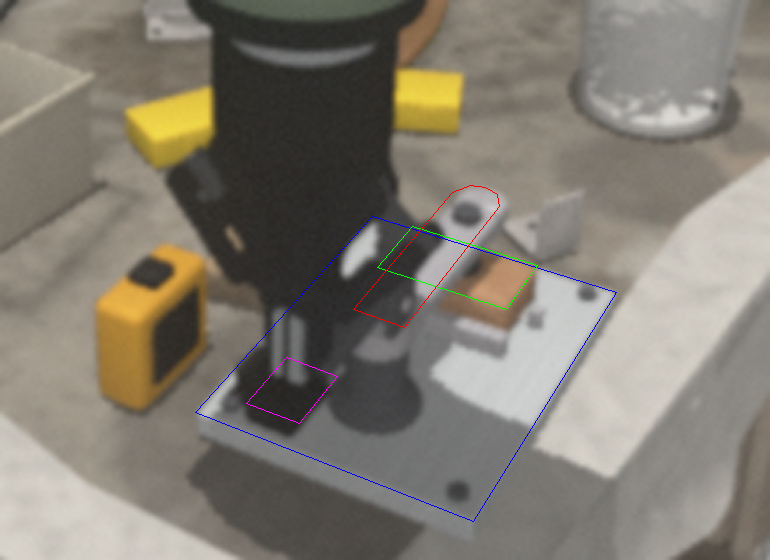

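>>> {"name": "servo_tool", "arguments": {"targets": [[[0,0,-0.05],0],[[0,0,-0.1],0],[[0,0,-0.3],0],[[0,0,-0.5],0],[[0,0,-0.7],0],[[0,0,-0.7],0],[[0,0,-0.4],0],[[0,0,0],0]]}}

```text
clock: 18.4
position: [0.4975, -0.1793, 0.2247]
tool_rot: [3.139, 0.001, 1.671]
force: [0.3, -0.3, -0.4]
grip_width: -0.0001
```

>>> {"name": "servo_tool", "arguments": {"targets": [[[-0.1,0,0],0],[[-0.3,0,0],0],[[-0.4,0,0],0],[[-0.5,0,0],0],[[-0.4,0,0],0],[[-0.2,0,0],0],[[0,0,0],0]]}}

```text
clock: 19.27
position: [0.5064, -0.274, 0.2225]
tool_rot: [-3.141, -0.0, 1.67]
force: [-1.0, 1.2, -0.3]
grip_width: -0.0002
```

```bash
python3 sf.py 0.0; python3 ov.py l 0.0 1.134
```

```text
t 19.275 tcp strap mm [ 2.000e-01 -2.090e+01  2.225e+02] tool y dir vs strap x deg -1.06 F [-1.   1.2 -0.3] gw -0.0001636029548985817
[ 0.50661802 -0.27271976  0.22282646]
```

View pics/side_l.png

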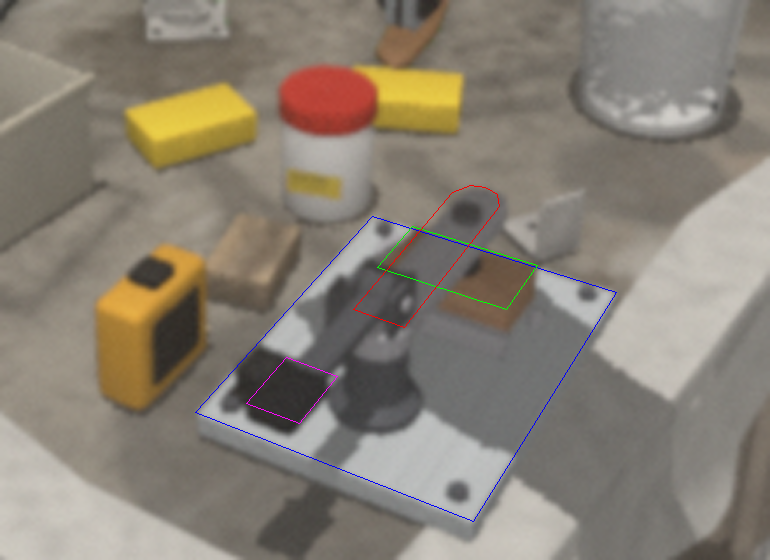

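View pics/scene_l.png

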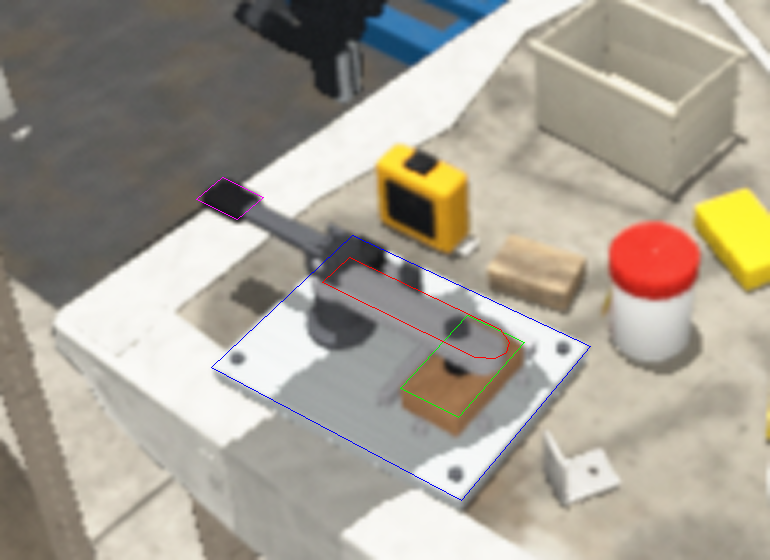

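View pics/wrist_l.png

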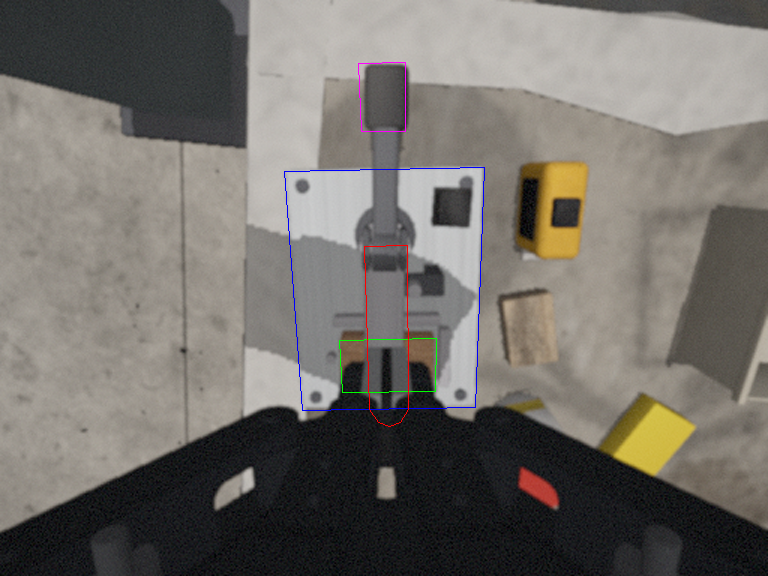

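>>> {"name": "servo_tool", "arguments": {"targets": [[[-0.2,-0.2,0],-0.2],[[-0.4,-0.3,0],0],[[-0.4,-0.3,0],0],[[-0.4,-0.3,0],0],[[-0.2,-0.2,0],0],[[-0.1,-0.1,0],0],[[0,0,0],0]]}}

```text
clock: 20.3
position: [0.4469, -0.3656, 0.2229]
tool_rot: [3.141, -0.0, 1.689]
force: [-0.1, 0.9, -0.8]
grip_width: -0.0
```

>>> {"name": "servo_tool", "arguments": {"targets": [[[0,0,0.3],0],[[0,0,0.6],0],[[0,0,0.7],0],[[0,0,0.7],0],[[0,0,0.6],0],[[0,0,0.35],0],[[0,0,0.15],0],[[0,0,0],0]]}}

```text
clock: 21.3
position: [0.447, -0.3659, 0.0529]
tool_rot: [3.142, -0.0, 1.689]
force: [-0.8, -0.2, 1.0]
grip_width: -0.0
```

```bash
python3 sf.py 0.0; python3 ov.py m 0.0 1.134
```

```text
t 21.3 tcp strap mm [ -69.6 -105.1   52.9] tool y dir vs strap x deg -0.0 F [-0.8 -0.2  1. ] gw -1.0569284105268198e-05
[ 0.44722078 -0.3663364   0.05369097]
```

View pics/wrist_m.png

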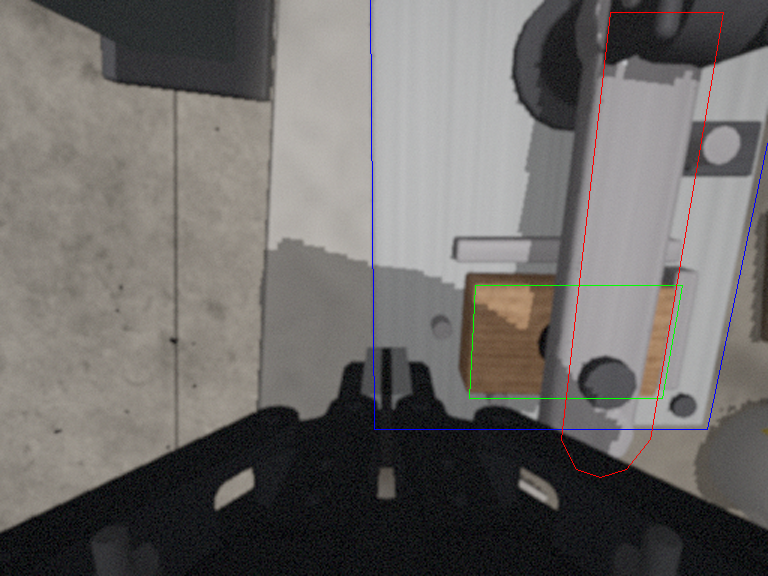

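>>> {"name": "servo_tool", "arguments": {"targets": [[[0,0.15,0],0],[[0,0.25,0],0],[[0,0.15,0],0],[[0,0.1,0],0],[[0,0,0],0]]}}

```text
clock: 22.08
position: [0.4793, -0.362, 0.0527]
tool_rot: [-3.142, -0.0, 1.689]
force: [1.2, 0.1, -0.1]
grip_width: 0.0
```

>>> {"name": "servo_tool", "arguments": {"targets": [[[0,0.04,0],0],[[0,0.02,0],0],[[0,0.02,0],0],[[0,0,0],0]]}}

```text
clock: 22.58
position: [0.4831, -0.3617, 0.0528]
tool_rot: [3.142, 0.0, 1.689]
force: [0.1, -0.4, 0.0]
grip_width: -0.0002
```

>>> {"name": "servo_tool", "arguments": {"targets": [[[0,0.02,0],0],[[0,0.02,0],0],[[0,0,0],0]]}}

```text
clock: 22.95
position: [0.4851, -0.3615, 0.0528]
tool_rot: [-3.142, 0.0, 1.689]
force: [0.4, 0.0, -0.3]
grip_width: -0.0001
```

```bash
python3 sf.py 0.0; python3 ov.py n 0.0 1.134
```

```text
t 22.95 tcp strap mm [ -31.3 -105.2   52.8] tool y dir vs strap x deg -0.01 F [ 0.4  0.  -0.3] gw -0.00010570932544958955
[ 0.48498807 -0.36149783  0.05279481]
```

View pics/wrist_n.png

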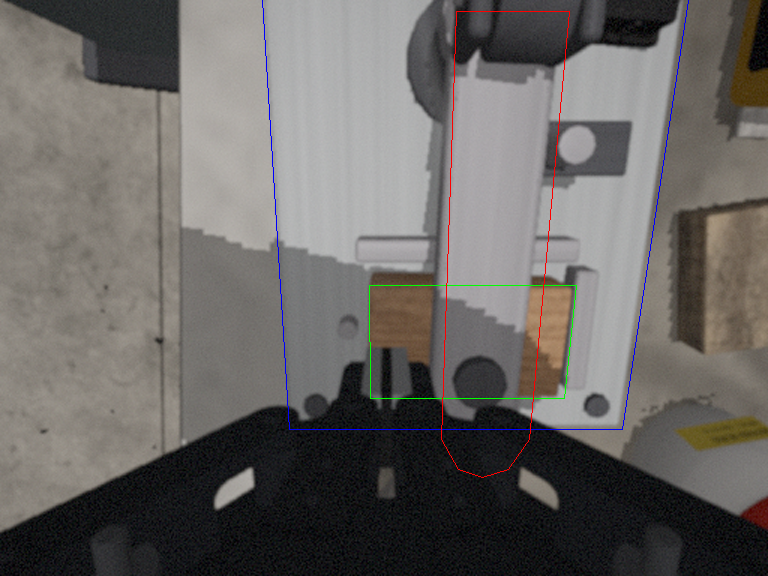

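>>> {"name": "servo_tool", "arguments": {"targets": [[[0,0.02,0],0],[[0,0.02,0],0],[[0,0,0],0]]}}

```text
clock: 23.48
position: [0.4869, -0.3614, 0.0528]
tool_rot: [-3.141, 0.0, 1.688]
force: [-1.9, -1.5, 0.2]
grip_width: 0.0004
```

>>> {"name": "servo_tool", "arguments": {"targets": [[[0,0.02,0],0],[[0,0,0],0]]}}

```text
clock: 23.72
position: [0.488, -0.3612, 0.0528]
tool_rot: [-3.142, 0.0, 1.688]
force: [-3.0, -2.5, -0.3]
grip_width: -0.0004
```

>>> {"name": "servo_tool", "arguments": {"targets": [[[0,0.02,0],0],[[0,0,0],0]]}}

```text
clock: 23.98
position: [0.4884, -0.3612, 0.0527]
tool_rot: [-3.14, -0.0, 1.688]
force: [-7.0, -2.8, 2.6]
grip_width: -0.0003
```

```bash
python3 sf.py 0.0; python3 ov.py o 0.0 1.134
```

```text
t 23.975 tcp strap mm [ -27.9 -105.4   52.7] tool y dir vs strap x deg -0.04 F [-7.  -2.8  2.6] gw -0.0002709409643987399
[ 0.48842048 -0.36118666  0.05276015]
```

View pics/wrist_o.png

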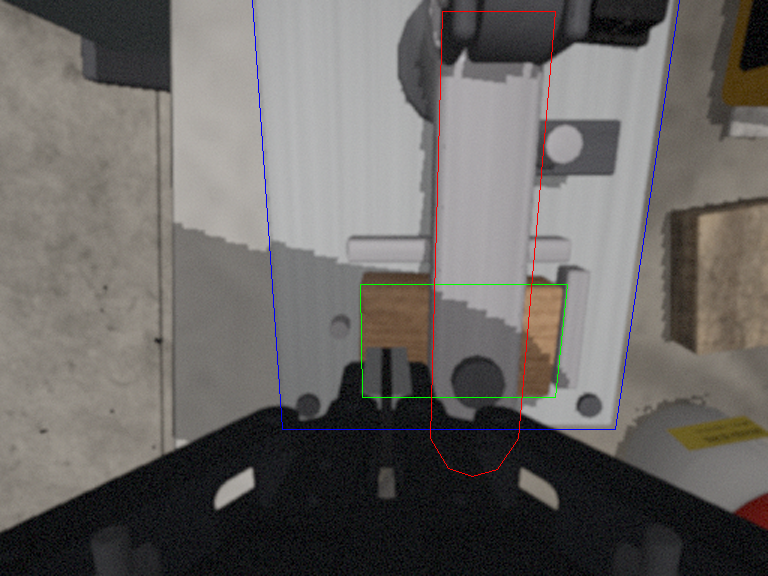

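>>> {"name": "servo_tool", "arguments": {"targets": [[[0,0.02,0],0],[[0,0,0],0]]}}

```text
clock: 24.38
position: [0.4885, -0.3612, 0.0527]
tool_rot: [-3.139, -0.0, 1.688]
force: [-11.0, -1.9, 5.4]
grip_width: 0.0003
```

>>> {"name": "servo_tool", "arguments": {"targets": [[[0,-0.05,0],0],[[0,-0.2,0],0],[[0,-0.4,0],0],[[0,-0.3,0],0],[[0,-0.1,0],0],[[0,0,0],0]]}}

```text
clock: 25.12
position: [0.438, -0.3671, 0.053]
tool_rot: [3.141, 0.0, 1.688]
force: [0.1, 0.0, -0.2]
grip_width: -0.0001
```

```bash
python3 sf.py 0.0; python3 ov.py q 0.0 1.134
```

```text
t 25.125 tcp strap mm [ -78.7 -105.3   53. ] tool y dir vs strap x deg -0.03 F [ 0.1  0.  -0.2] gw -7.253322589491193e-05
[ 0.43849559 -0.36686982  0.05282821]
```

View pics/wrist_q.png

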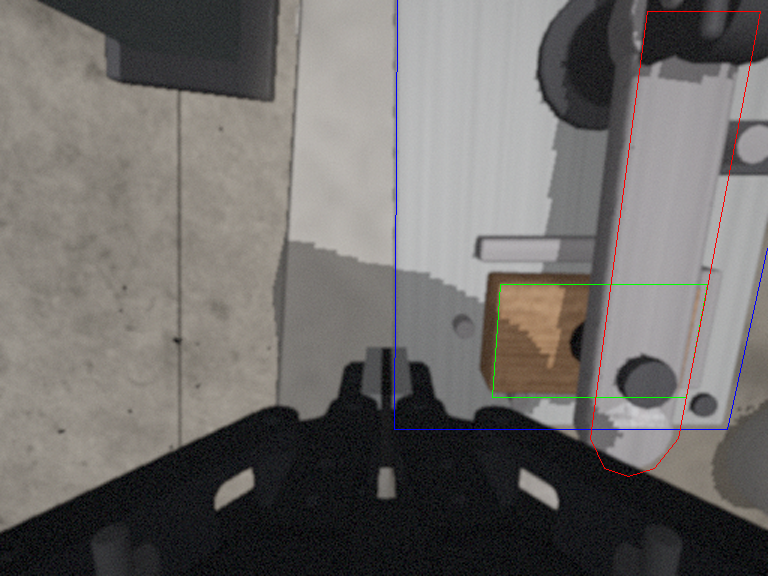

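View pics/side_q.png

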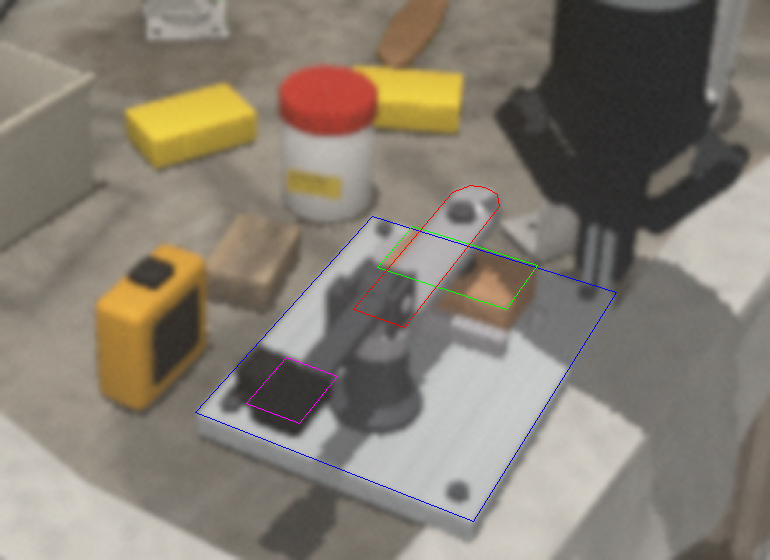

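>>> {"name": "servo_tool", "arguments": {"targets": [[[0,-0.2,-0.3],0],[[0,0,-0.7],0],[[0,0,-0.8],0],[[0,0,-0.8],0],[[0,0,-0.8],0],[[0,0,-0.5],0],[[0,0,-0.2],0],[[0,0,0],0]]}}

```text
clock: 26.28
position: [0.4277, -0.3683, 0.2581]
tool_rot: [3.141, 0.001, 1.688]
force: [0.7, 0.2, 0.2]
grip_width: -0.0002
```

```bash
python3 sf.py 0.0; python3 ov.py r 0.0 1.134
```

```text
t 26.275 tcp strap mm [ -89.  -105.2  258.1] tool y dir vs strap x deg -0.02 F [0.7 0.2 0.2] gw -0.00019688670145177794
[ 0.42747574 -0.36795843  0.25676096]
```

View pics/scene_r.png

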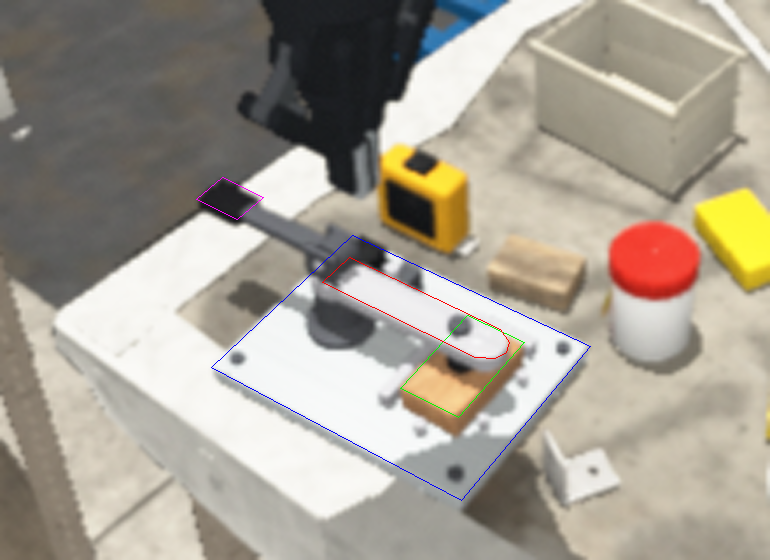

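View pics/wrist_r.png

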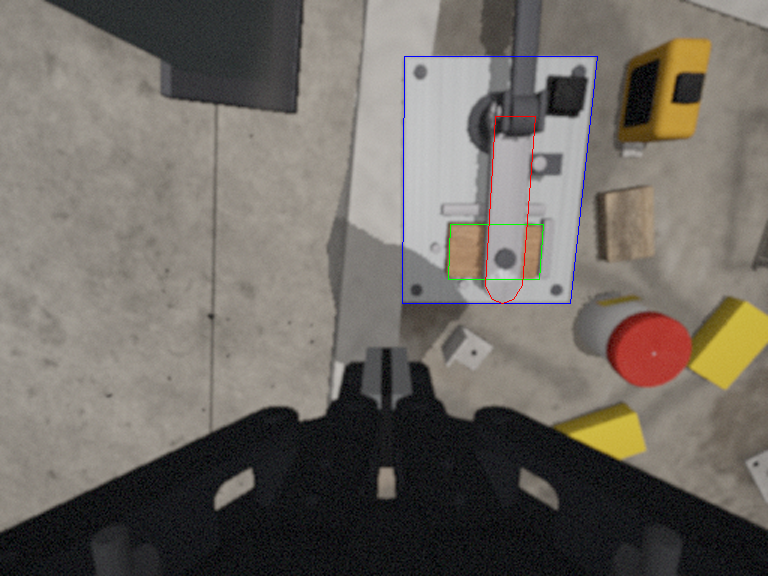

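```bash
python3 -c "
from workcell import bot
s=bot.observe();print(s['clock'],s['force'],abs(s['qd']).max());print(bot.job_done())"
```

```text
26.425 [ 0.7655984 -0.8217052 -0.1076439] 0.004040654179949249
the job is handed in; nothing more can be done
None
```

The block is clamped and the job was handed in at 26.4 s, but the strap slipped off its stop while I pressed the lever, and I had to push it back.

- **Strap:** I pushed it round with the outside of the closed finger until it met its stop. The force rose while the finger stopped moving, at x ≈ 0.488 m.
- **Lever:** I then pushed the cam lever down to its stop. The force rose to 47 N on the finger tip at 88–89 mm, against 89 mm given.
- **The slip:** the last part of that press dragged the strap about 3–4 mm open at the nose. With the lever already down, I pushed the strap gently back against its stop. It met the stop at the same finger position, with 7–11 N.
- **Last pictures:** the strap lies against the stop arm over the block, and the lever lies level, matching the model drawn for fully down. The block is in its nest and the other objects are in place. The arm stood clear at about 0.26 m height, with no force on the tool.
- **Not checked:** I did not test the lever again by touch after the second push on the strap. The foot's pressure on the block follows only from the lever being fully down.

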